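# Switch on three weighing pads in order

## Robot

A 6-joint arm with a two-finger parallel gripper is mounted at the origin on a cart in front of the work surface, level with it; the furniture and walls round the work are solid. World frame = base frame: x ahead of the robot, y to its left, z up, the work surface at z = 0. Lengths are in mm, angles in rad, forces in N, time in s.
With the tool pointing down it reaches from about 400 to 925 mm from the base axis. Payload 12.5 kg.
Tool frame: the origin (TCP) lies midway between the tips of the shut fingers; the grasp point (between the pads) lies 19 mm behind it; z points along the fingers, y is the direction in which the jaws open and shut (so a half turn about z gives the same grasp; the last joint's range is limited). The gripper opens to 95 mm and grips with 3 to 60 N. Pads are 20 mm wide; open, the fingers measure 119 mm over their backs; the gripper's body (75 mm by 180 mm) begins 59 mm behind the grasp point.
Start: joints at [-1.445, 0.491, 1.559, -0, 1.092, -0.106], TCP at [143.603, -608.297, 214.661] pointing down, gripper open.
Joint ranges: [-3.1, 3.1], [-0.84, 2.19], [0.05, 2.79], [-1.13, 4.28], [0.06, 2.93], [-2.69, 2.69]. Speed limits (rad/s): [2.22, 2.22, 2.79, 3.14, 3.14, 3.14].

## Interface

Orientations are given as [roll, pitch, yaw] about the fixed x, y, z axes, in that order (R = Rz(yaw) Ry(pitch) Rx(roll)).
In Python, from cell import env gives the robot as it stands.
- The arm moves only by the tool arm_command, never from a script. Its argument "steps" is a list of rows, each an object of numbers: "dx", "dy", "dz": the shift along the tool's x, y, z as a fraction of full scale; "rx", "ry", "rz": the turn, a rotation vector about the tool's x, y, z as a fraction of full scale; "claw": the gripper command: -1 is fully open, 1 is shut, values between are in proportion. In form: [{"dx": .., "dy": .., "dz": .., "rx": .., "ry": .., "rz": .., "claw": ..}, ...]. A call has 1 to 10 rows; each row shifts and turns the pose as measured when the row begins, along the tool's axes as they then stand; what a row does not reach is not made up. Full scale, the value 1, is 0.8 m for a shift and 90 degrees for a turn. A row lasts 1/8 s, in which the tool goes at most 62.5 mm and 10.7 degrees, less where a joint would pass 70% of its speed; a pose out of reach is approached as far as the arm can. A call with a number of a shift or a turn outside -1 to 1 is refused whole. A call with a gripper value outside its range is refused whole. The fingers move at their own pace and stop on an object; the grip force is fixed at half the most. Time passes only in rows, so rows that do not move let the fingers close. It gives the time, the measured TCP pose, the force and the opening at its end, in the units of the state.
- env.state(): the state, without advancing time (a new reading comes with each control period).
- env.read_camera(name): name is "scene" or "top" or "wrist"; returns (picture, depth): 384x512x3 uint8, red, green, blue; 384x512 float32, mm along the optical axis (not along the pixel's ray), 0 where there is no reading.
- env.get_calibration(name): a dict with "vfov" (degrees; the focal length in pixels is half the picture's height over the tangent of half this angle, whatever the lens; pixels are square), "cx", "cy" (the principal point, pixels), "k1" (the pictures are not rectified: a ray, as slopes to the right and down, at radius r is drawn at 1 + k1 r^2 times it, then the intrinsics apply), "xyz" and "attitude" of the camera in the world. Camera axes: x right, y up, looking along -z (the intrinsics and any distortion apply to the point x, -y, -z); pixel columns grow to the right and rows downward; lengths in mm; the calibration is good to about 2 mm. A picture is of the moment at which its call begins: read the wrist's pose just before it. get_calibration takes no time and is no camera call; for the wrist camera it gives the pose at the moment of the call.
- env.job_done(): hands the job in, once; it reports no verdict.
The state is a dict: "t": time; "joints": joint angles; "qvel": joint speeds; "tau": joint torques, N m; "eef_pos": TCP position; "tcp_rot": TCP orientation; "ft_force": force on the tool from outside, world axes, zero at the start; "moment": the same for the moment, N m; "opening": opening from 0.0 (shut) to 1.0 (fully open).
Only numpy, scipy, OpenCV 4.12 (cv2) and the standard library are available. Lean on these libraries where they do the work, as an engineer would, in place of code of your own. Each camera call takes 0.05 s, during which the arm holds its last target.

## Task

Switch on the three small weighing pads under their empty vessels, so that each zeroes itself: with a light touch of the fingertips press the key of each pad down and let it go, first the pad that carries the round metal tin, then the one with the deep sample cup, last the one with the shallow square weighing boat. Leave the vessels standing where they are on their plates, do not grip or lift anything, and do not disturb the other things on the worktop.

Things in the scene. Friction and masses are not known exactly. Their poses are not given: they have to be found in the camera images.
- tin_pad: white weighing pad, fixed, under the low round metal tin; the three pads are alike. 150 mm deep (x), 80 wide (y). Origin: centre of its underside, on the worktop; x points from key end to plate end, away from the robot within 0.15 rad; z up. Head with key: x -75 to -19 mm, 28 mm high; round steel plate 74 mm across, centre x = 35 mm, top z = 22 mm
- tin_key (a joint): the grey push key on the head of the tin's pad: 0 when up (off), 0.007 (7 mm) when down on its stop (on); it slides straight down against about 3 N of friction and stays where it is left, there is no spring; the stop is hard, so press slowly: 5 N is plenty and over 25 N is too much
- tin_key_top (a point): centre of the top face of the key of the tin's pad, moves with the key; the key is 26 mm (pad x) by 40 mm (pad y), at x = -55 mm on the pad; its top is 38 mm above the worktop when up, 31 mm when fully down, then still 3 mm proud of the head. Axes as the pad's
- tin: low round metal tin (48 mm across, 21 mm tall), empty and loose, standing on the plate of its weighing pad; origin: centre of its underside, z up
- cup_pad: white weighing pad, fixed, under the deep round milky-clear sample cup; the three pads are alike. 150 mm deep (x), 80 wide (y). Origin: centre of its underside, on the worktop; x points from key end to plate end, away from the robot within 0.15 rad; z up. Head with key: x -75 to -19 mm, 28 mm high; round steel plate 74 mm across, centre x = 35 mm, top z = 22 mm
- cup_key (a joint): the grey push key on the head of the cup's pad: 0 when up (off), 0.007 (7 mm) when down on its stop (on); it slides straight down against about 3 N of friction and stays where it is left, there is no spring; the stop is hard, so press slowly: 5 N is plenty and over 25 N is too much
- cup_key_top (a point): centre of the top face of the key of the cup's pad, moves with the key; the key is 26 mm (pad x) by 40 mm (pad y), at x = -55 mm on the pad; its top is 38 mm above the worktop when up, 31 mm when fully down, then still 3 mm proud of the head. Axes as the pad's
- cup: deep round milky-clear sample cup (70 mm across the rim, 58 mm tall), empty and loose, standing on the plate of its weighing pad; origin: centre of its underside, z up
- boat_pad: white weighing pad, fixed, under the shallow square weighing boat; the three pads are alike. 150 mm deep (x), 80 wide (y). Origin: centre of its underside, on the worktop; x points from key end to plate end, away from the robot within 0.15 rad; z up. Head with key: x -75 to -19 mm, 28 mm high; round steel plate 74 mm across, centre x = 35 mm, top z = 22 mm
- boat_key (a joint): the grey push key on the head of the boat's pad: 0 when up (off), 0.007 (7 mm) when down on its stop (on); it slides straight down against about 3 N of friction and stays where it is left, there is no spring; the stop is hard, so press slowly: 5 N is plenty and over 25 N is too much
- boat_key_top (a point): centre of the top face of the key of the boat's pad, moves with the key; the key is 26 mm (pad x) by 40 mm (pad y), at x = -55 mm on the pad; its top is 38 mm above the worktop when up, 31 mm when fully down, then still 3 mm proud of the head. Axes as the pad's
- boat: shallow square weighing boat (66 x 66 mm, 14 mm tall), empty and loose, standing on the plate of its weighing pad; origin: centre of its underside, z up
- marker: felt marker, 128 mm long, 16 mm thick, lying on the worktop between two pads; origin under its middle. To be left alone
- bung: rubber bung, 28 mm across, 25 mm tall, standing on the worktop between two pads; origin: centre of its underside. To be left alone
- jar: small white sample jar with ribbed lid, 40 mm across, 48 mm tall, behind the pads; origin: centre of its underside. To be left alone
- beaker: glass beaker, 60 mm across, 72 mm tall, behind the pads; origin: centre of its underside. To be left alone
- stapler: stapler, 135 mm long, 52 mm tall, to the left of the pads; origin: centre of its underside. To be left alone
Things that resemble listed ones, but are neither listed nor needed, are in the scene too. What is shaped like the tin but black or purple is not meant.

How it is judged (in metres and radians):
On the way, in this order (a step that is already met when the one before it is completed fails the run):
1. the key of the tin's pad is pressed down (value of joint tin_key above 0.0045 m), for 0.1 s.
2. the key of the cup's pad is pressed down (value of joint cup_key above 0.0045 m), for 0.1 s.
3. the key of the boat's pad is pressed down (value of joint boat_key above 0.0045 m), for 0.1 s.
At the end, for the whole second after the job is handed in: all three keys are down (more than 4.5 mm of their 7 mm), pressed in the order tin, cup, boat; each vessel stands upright and at rest within 10 mm of where it started on its plate; the marker, bung, jar, beaker and stapler are within 15 mm of where they stood (value of joint each of tin_key, cup_key, boat_key above 0.0045 m and distance of each of tin, cup, boat from where it was at the start of the episode below 0.01 m and angle between each of tin, cup, boat's own z axis and vertical below 0.1 rad and linear speed of each of tin, cup, boat below 0.02 m/s and distance of each of marker, bung, jar, beaker, stapler from where it was at the start of the episode below 0.015 m); the robot touches nothing.
It fails at once if a pad or its key is pushed with more than 25 N (contact force between any of the fingers, the arm and tin_pad above 25 N or contact force between any of the fingers, the arm and cup_pad above 25 N or contact force between any of the fingers, the arm and boat_pad above 25 N).
It fails at once if a vessel is lifted, tipped or moved by more than 10 mm (distance of any of tin, cup, boat from where it was at the start of the episode above 0.01 m or angle between any of tin, cup, boat's own z axis and vertical above 0.2 rad).
It fails at once if a bystander (marker, bung, jar, beaker, stapler) is moved by more than 15 mm (distance of any of marker, bung, jar, beaker, stapler from where it was at the start of the episode above 0.015 m).
It also fails if it takes over 48 s, if anything falls off the work surface, if the arm or the gripper's body presses on something with over 40 N, if the wrist force passes 120 N, or if a joint passes its speed limit or range.

## Working session

There is one attempt and no reset: what is moved stays moved. The work goes in short steps, Python scripts to look and compute and a tool call to move; the robot and the scene stay as the last step left them, time stands still between calls to the robot, and variables do not carry over. Pictures are saved under pics/ and viewed, and the job is handed in when it is done.

Besides the shell and the picture viewer there is one more tool, called after ">>>" as name(argument=value, ...) on one line, values as JSON. arm_command: Moves the arm, as the interface text tells. Its arguments: {"type":"object","properties":{"steps":{"type":"array","items":{"type":"object","properties":{"dx":{"type":"number"},"dy":{"type":"number"},"dz":{"type":"number"},"rx":{"type":"number"},"ry":{"type":"number"},"rz":{"type":"number"},"claw":{"type":"number"}}}}},"required":["steps"]}

```bash
mkdir -p pics; cat > h.py <<'E'
import numpy as np,cv2
from cell import env
from scipy.spatial.transform import Rotation as R
def cal(n):
    c=env.get_calibration(n); return c
def world(n,c,depth):
    # returns HxWx3 world map
    H,W=depth.shape; f=H/2/np.tan(np.radians(c['vfov'])/2)
    u,v=np.meshgrid(np.arange(W),np.arange(H))
    K=np.array([[f,0,c['cx']],[0,f,c['cy']],[0,0,1.]])
    p=cv2.undistortPoints(np.stack([u,v],-1).reshape(-1,1,2).astype(float),K,np.array([c['k1'],0,0,0.])).reshape(H,W,2)
    P=np.stack([p[...,0]*depth,-p[...,1]*depth,-depth],-1)
    Rm=R.from_euler('xyz',c['attitude']).as_matrix()
    return P@Rm.T+np.array(c['xyz'])
E
python3 - <<'E'
from h import *
print(env.state())
for n in('scene','top'):
    print(cal(n)); im,d=env.read_camera(n)
    cv2.imwrite(f'pics/{n}0.png',im[...,::-1]); np.savez(f'{n}0.npz',im=im,d=d)
E
```

```text
{'t': 0.0, 'joints': array([-1.44461241e+00,  4.91600265e-01,  1.55947671e+00,  6.76082498e-06,
        1.09166607e+00, -1.05605418e-01]), 'qvel': array([-0.00307921,  0.00022064,  0.00043965, -0.00024152,  0.00211923,
       -0.00033722]), 'tau': array([ 3.32941941e-03, -6.12634492e+01, -2.58170950e+01,  6.92979922e-02,
        4.83281922e-02, -7.96732229e-05]), 'eef_pos': array([ 143.56369843, -608.03379131,  214.02706594]), 'tcp_rot': array([-3.14044931e+00, -1.27223772e-04,  2.31786147e-01]), 'ft_force': array([-0.23035325,  0.39612587, -0.34733509]), 'moment': array([ 0.0218138 , -0.02012253, -0.01212862]), 'opening': 0.9995935813132838}
{'vfov': 52.96015405827224, 'cx': 250.49109458599216, 'cy': 196.10698694047707, 'k1': 0.015675808043771354, 'xyz': array([-43.40062753, 912.59313117, 570.59308741]), 'attitude': array([ 1.04786422, -0.00250097, -2.32953588])}
{'vfov': 45.96937043254342, 'cx': 261.1197979311385, 'cy': 186.1392989474257, 'k1': -0.020429176495725312, 'xyz': array([ 397.74940338,  249.25506562, 1135.50549701]), 'attitude': array([ 0.19135032,  0.01988322, -1.5753784 ])}
```

View pics/scene0.png

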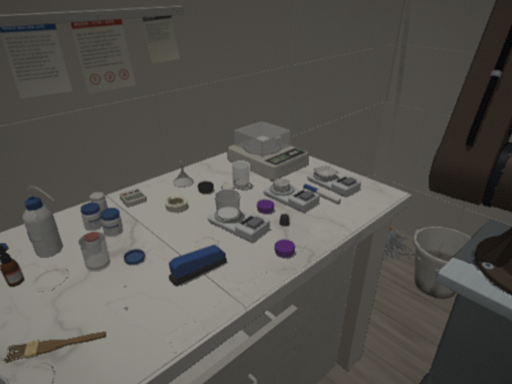

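View pics/top0.png

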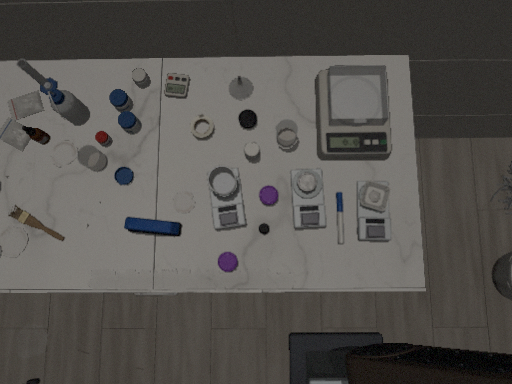

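```bash
python3 - <<'E'
from h import *
z=np.load('top0.npz');im,d=z['im'],z['d']
c=cal('top');W=world('top',c,d)
cv2.imwrite('pics/topz.png',cv2.resize(cv2.convertScaleAbs(im[150:260,195:405,::-1],alpha=1.6),None,fx=3.8,fy=3.8,interpolation=cv2.INTER_CUBIC))
z=np.load('scene0.npz');cv2.imwrite('pics/scz.png',cv2.resize(cv2.convertScaleAbs(z['im'][155:245,200:370,::-1],alpha=1.5),None,fx=4.6,fy=4.6,interpolation=cv2.INTER_CUBIC))
for p in [(227,218),(310,214),(373,228),(228,236),(224,180),(307,182),(375,196),(190,250),(340,225),(264,229)]:
    print(p,W[p[1],p[0]].round(1))
for (u0,u1,v0,v1) in [(205,250,165,235),(285,330,165,235),(350,395,175,248)]:
    S=W[v0:v1,u0:u1].reshape(-1,3)
    k=S[(S[:,2]>33)&(S[:,2]<43)]
    print('hi',len(k),np.median(k,0).round(1),k.min(0).round(),k.max(0).round())
    h=S[(S[:,2]>10)&(S[:,2]<46)]
    r=cv2.minAreaRect(h[:,:2].astype(np.float32)); print(r)
E
```

```text
(227, 218) [532.  353.8  37.9]
(310, 214) [540.5 151.2  37.2]
(373, 228) [ 5.052e+02 -3.000e-01  3.670e+01]
(228, 236) [4.912e+02 3.544e+02 3.000e-01]
(224, 180) [629.9 363.7  23.3]
(307, 182) [619.3 157.   41.4]
(375, 196) [584.4 -10.1  32.8]
(190, 250) [4.569e+02 4.492e+02 4.000e-01]
(340, 225) [515.2  76.1  16.6]
(264, 229) [505.6 263.7  27.6]
hi 213 [534.3 353.7  37.1] [515. 322.  33.] [650. 392.  43.]
((585.062255859375, 358.4965515136719), (149.8416290283203, 80.30659484863281), 8.300070762634277)
hi 404 [604.4 154.1  39.6] [516. 119.  33.] [643. 179.  43.]
((584.1199951171875, 153.14614868164062), (150.0093994140625, 80.47015380859375), 2.313567876815796)
hi 343 [507.9  -7.8  36.1] [481. -47.  33.] [624.  26.  42.]
((551.8668212890625, -7.909786224365234), (79.24016571044922, 150.41680908203125), 88.64584350585938)
```

View pics/topz.png

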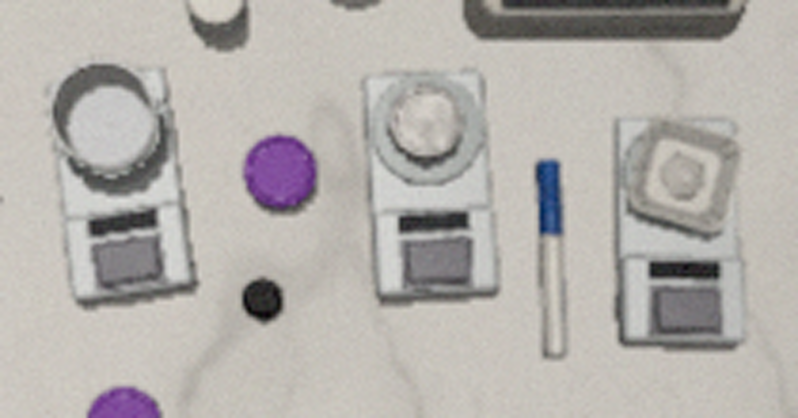

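View pics/scz.png

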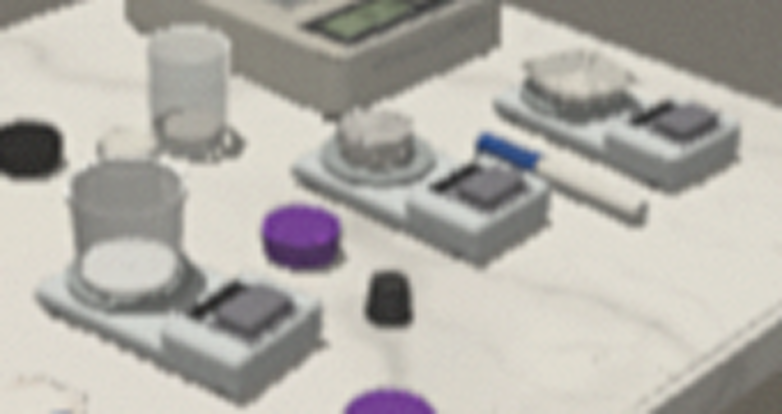

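Middle pad (308,198) carries the tin, the left one (227,200) the cup and the right one (374,210) the boat. The pad rectangles fit 150 x 80 mm.

```bash
python3 - <<'E'
from h import *
z=np.load('top0.npz');im,d=z['im'],z['d'];W=world('top',cal('top'),d)
hsv=im.max(-1).astype(int)
for n,(u0,u1,v0,v1),(cx,cy,a) in [('cup',(205,250,165,235),(585.1,358.5,8.3)),('tin',(285,330,165,235),(584.1,153.1,2.31)),('boat',(350,395,175,248),(551.9,-7.9,-1.35))]:
    a=np.radians(a);print(n,'rect key',cx-55*np.cos(a),cy-55*np.sin(a))
    S=W[v0:v1,u0:u1].reshape(-1,3);g=hsv[v0:v1,u0:u1].ravel()
    x=(S[:,:2]-[cx,cy])@np.array([np.cos(a),np.sin(a)]);y=(S[:,:2]-[cx,cy])@np.array([-np.sin(a),np.cos(a)])
    m=(S[:,2]>33)&(x<-35)&(abs(y)<35);k=S[m]
    print('  depth key',len(k),k.mean(0).round(1),cv2.minAreaRect(k[:,:2].astype(np.float32)))
E
```

```text
cup rect key 530.6760816012068 350.56040894494646
  depth key 171 [530.5 350.8  37.1] ((530.1497192382812, 346.8919982910156), (29.575109481811523, 51.83823776245117), 5.08499813079834)
tin rect key 529.1446943432795 150.883159866742
  depth key 168 [529.  151.4  37.4] ((528.1112060546875, 147.36582946777344), (50.285858154296875, 32.543739318847656), 76.93124389648438)
boat rect key 496.9152663380099 -6.604212934151442
  depth key 173 [496.   -5.3  37.1] ((494.73199462890625, -4.52424430847168), (41.339256286621094, 26.74054718017578), 89.20132446289062)
```

>>> arm_command(steps=[{"dx":0.05,"rz":0.074,"claw":1},{"dx":0.07,"rz":0.074,"claw":1},{"dx":0.07,"claw":1},{"dx":0.07,"claw":1},{"dx":0.05,"dy":-0.05,"claw":1},{"dy":-0.07,"claw":1}])

```text
$.steps[0]: bad value
```

>>> arm_command(steps=[{"dx":0.05,"dy":0,"dz":0,"rx":0,"ry":0,"rz":0.074,"claw":1},{"dx":0.07,"dy":0,"dz":0,"rx":0,"ry":0,"rz":0.074,"claw":1},{"dx":0.07,"dy":0,"dz":0,"rx":0,"ry":0,"rz":0,"claw":1},{"dx":0.07,"dy":0,"dz":0,"rx":0,"ry":0,"rz":0,"claw":1},{"dx":0.05,"dy":-0.05,"dz":0,"rx":0,"ry":0,"rz":0,"claw":1},{"dx":0,"dy":-0.07,"dz":0,"rx":0,"ry":0,"rz":0,"claw":1}])

```text
t: 0.85
eef_pos: [397.4, -497.4, 210.5]
tcp_rot: [-3.137, 0.002, -0.014]
ft_force: [-0.4, -0.0, 0.0]
opening: 0.424
```

>>> arm_command(steps=[{"dx":0.02,"dy":-0.07,"dz":0,"rx":0,"ry":0,"rz":0,"claw":1},{"dx":0.02,"dy":-0.07,"dz":0,"rx":0,"ry":0,"rz":0,"claw":1},{"dx":0.02,"dy":-0.07,"dz":0,"rx":0,"ry":0,"rz":0,"claw":1},{"dx":0.02,"dy":-0.07,"dz":0,"rx":0,"ry":0,"rz":0,"claw":1},{"dx":0.02,"dy":-0.07,"dz":0,"rx":0,"ry":0,"rz":0,"claw":1},{"dx":0.02,"dy":-0.07,"dz":0,"rx":0,"ry":0,"rz":0,"claw":1},{"dx":0.02,"dy":-0.07,"dz":0,"rx":0,"ry":0,"rz":0,"claw":1},{"dx":0,"dy":-0.07,"dz":0,"rx":0,"ry":0,"rz":0,"claw":1}])

```text
t: 1.85
eef_pos: [517.6, -35.9, 210.9]
tcp_rot: [-3.135, 0.004, -0.015]
ft_force: [-0.0, 0.2, 0.5]
opening: 0.004
```

>>> arm_command(steps=[{"dx":0.01,"dy":-0.07,"dz":0,"rx":0,"ry":0,"rz":-0.01,"claw":1},{"dx":0.005,"dy":-0.07,"dz":0,"rx":0,"ry":0,"rz":0,"claw":1},{"dx":0,"dy":-0.07,"dz":0.02,"rx":0,"ry":0,"rz":0,"claw":1},{"dx":0,"dy":-0.02,"dz":0.05,"rx":0,"ry":0,"rz":0,"claw":1},{"dx":0,"dy":0,"dz":0.04,"rx":0,"ry":0,"rz":0,"claw":1},{"dx":0,"dy":0,"dz":0.03,"rx":0,"ry":0,"rz":0,"claw":1},{"dx":0,"dy":0,"dz":0,"rx":0,"ry":0,"rz":0,"claw":1}])

```text
t: 2.72
eef_pos: [528.6, 159.7, 96.2]
tcp_rot: [-3.135, 0.005, 0.007]
ft_force: [0.0, -0.9, 0.1]
opening: 0.007
```

>>> arm_command(steps=[{"dx":0,"dy":0.011,"dz":0.03,"rx":0,"ry":0,"rz":0,"claw":1},{"dx":0,"dy":0,"dz":0.018,"rx":0,"ry":0,"rz":0,"claw":1},{"dx":0,"dy":0,"dz":0,"rx":0,"ry":0,"rz":0,"claw":1}])

```text
t: 3.1
eef_pos: [529.9, 151.2, 59.2]
tcp_rot: [-3.134, 0.002, 0.007]
ft_force: [0.8, 0.1, -0.2]
opening: 0.005
```

```bash
python3 - <<'E'
from h import *
s=env.state();print(s['eef_pos'],s['ft_force'])
im,d=env.read_camera('top')
a=cv2.convertScaleAbs(im[150:260,195:405,::-1],alpha=1.6)
im2,_=env.read_camera('wrist')
a=cv2.resize(a,None,fx=2.6,fy=2.6);b=cv2.resize(im2[...,::-1],(400,300))
o=np.zeros((600,560,3),np.uint8);o[:286,:546]=a;o[290:590,:400]=b
cv2.imwrite('pics/t1.png',o)
E
```

```text
[529.94238492 151.24008073  59.1935269 ] [ 0.84004143  0.06138723 -0.20899166]
```

View pics/t1.png

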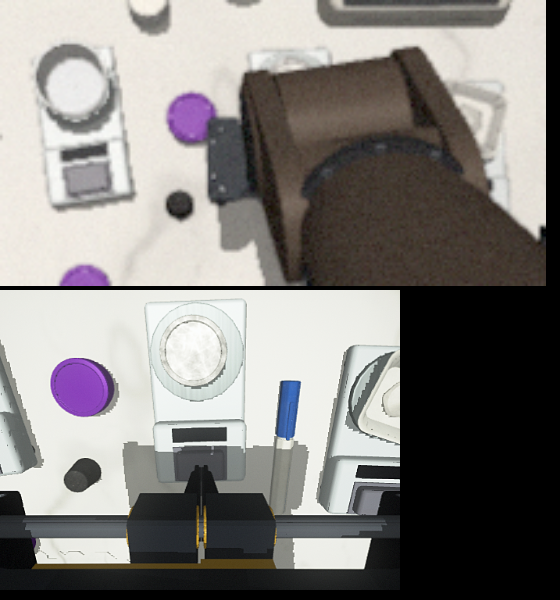

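The wrist view shows the shut fingertips (200,470) centred over the tin pad's key. I'll go down gently.

>>> arm_command(steps=[{"dx":0,"dy":0,"dz":0.012,"rx":0,"ry":0,"rz":0,"claw":1},{"dx":0,"dy":0,"dz":0.006,"rx":0,"ry":0,"rz":0,"claw":1},{"dx":0,"dy":0,"dz":0.003,"rx":0,"ry":0,"rz":0,"claw":1},{"dx":0,"dy":0,"dz":0.002,"rx":0,"ry":0,"rz":0,"claw":1},{"dx":0,"dy":0,"dz":0.002,"rx":0,"ry":0,"rz":0,"claw":1}])

```text
t: 3.82
eef_pos: [531.0, 152.0, 40.2]
tcp_rot: [-3.134, -0.002, 0.007]
ft_force: [0.1, 0.5, -0.1]
opening: 0.003
```

>>> arm_command(steps=[{"dx":-0.001,"dy":0,"dz":0.002,"rx":0,"ry":0,"rz":0,"claw":1},{"dx":0,"dy":0,"dz":0.002,"rx":0,"ry":0,"rz":0,"claw":1},{"dx":0,"dy":0,"dz":0.002,"rx":0,"ry":0,"rz":0,"claw":1}])

```text
t: 4.2
eef_pos: [530.2, 152.0, 35.5]
tcp_rot: [-3.134, -0.003, 0.007]
ft_force: [-0.8, -1.4, 2.7]
opening: 0.006
```

>>> arm_command(steps=[{"dx":0,"dy":0,"dz":0.002,"rx":0,"ry":0,"rz":0,"claw":1},{"dx":0,"dy":0,"dz":0.0015,"rx":0,"ry":0,"rz":0,"claw":1}])

```text
t: 4.45
eef_pos: [530.2, 152.0, 32.6]
tcp_rot: [-3.134, -0.003, 0.007]
ft_force: [-1.1, -0.9, 3.5]
opening: 0.003
```

>>> arm_command(steps=[{"dx":0,"dy":0,"dz":0.001,"rx":0,"ry":0,"rz":0,"claw":1},{"dx":0,"dy":0,"dz":0.0007,"rx":0,"ry":0,"rz":0,"claw":1}])

```text
t: 4.7
eef_pos: [530.2, 152.0, 31.2]
tcp_rot: [-3.134, -0.003, 0.007]
ft_force: [-1.9, -0.4, 10.4]
opening: 0.002
```

Stop reached (z 31.2, 10 N). Next I lift and go to the cup pad.

>>> arm_command(steps=[{"dx":0,"dy":0,"dz":-0.01,"rx":0,"ry":0,"rz":0,"claw":1},{"dx":0,"dy":0,"dz":-0.03,"rx":0,"ry":0,"rz":0,"claw":1},{"dx":0,"dy":0,"dz":-0.05,"rx":0,"ry":0,"rz":0,"claw":1},{"dx":0,"dy":-0.05,"dz":-0.01,"rx":0,"ry":0,"rz":0,"claw":1},{"dx":0,"dy":-0.07,"dz":0,"rx":0,"ry":0,"rz":0,"claw":1},{"dx":0,"dy":-0.07,"dz":0,"rx":0,"ry":0,"rz":0,"claw":1},{"dx":0,"dy":-0.04,"dz":0,"rx":0,"ry":0,"rz":0,"claw":1},{"dx":0,"dy":0,"dz":0,"rx":0,"ry":0,"rz":0,"claw":1}])

```text
t: 5.7
eef_pos: [529.6, 340.8, 118.1]
tcp_rot: [-3.132, -0.005, 0.005]
ft_force: [1.0, 0.5, -0.0]
opening: 0.003
```

```bash
python3 - <<'E'
from h import *
s=env.state();print(s['eef_pos'],s['ft_force'])
c=cal('top');im,d=env.read_camera('top');W=world('top',c,d)
S=W[165:235,285:330].reshape(-1,3)
m=(abs(S[:,0]-529)<9)&(abs(S[:,1]-151)<15);print('tin key z',np.median(S[m],0),m.sum())
E
```

```text
[529.56854474 340.75751909 118.12580768] [ 0.97196759  0.53625593 -0.01229798]
tin key z [529.05934841 150.83456949  30.05073266] 90
```

The tin key now reads 30 mm, down from 37.4 mm, so it is on.

>>> arm_command(steps=[{"dx":0.001,"dy":-0.0125,"dz":0.02,"rx":0,"ry":0,"rz":0,"claw":1},{"dx":0,"dy":0,"dz":0.03,"rx":0,"ry":0,"rz":0,"claw":1},{"dx":0,"dy":0,"dz":0.025,"rx":0,"ry":0,"rz":0,"claw":1},{"dx":0,"dy":0,"dz":0.01,"rx":0,"ry":0,"rz":0,"claw":1},{"dx":0,"dy":0,"dz":0,"rx":0,"ry":0,"rz":0,"claw":1}])

```text
t: 6.38
eef_pos: [531.2, 347.2, 45.6]
tcp_rot: [-3.133, -0.003, -0.001]
ft_force: [-0.4, 0.0, 0.3]
opening: 0.006
```

>>> arm_command(steps=[{"dx":-0.001,"dy":-0.004,"dz":0.004,"rx":0,"ry":0,"rz":0,"claw":1},{"dx":0,"dy":0,"dz":0.002,"rx":0,"ry":0,"rz":0,"claw":1},{"dx":0,"dy":0,"dz":0.002,"rx":0,"ry":0,"rz":0,"claw":1},{"dx":0,"dy":0,"dz":0.002,"rx":0,"ry":0,"rz":0,"claw":1},{"dx":0,"dy":0,"dz":0.002,"rx":0,"ry":0,"rz":0,"claw":1}])

```text
t: 7.0
eef_pos: [531.3, 350.9, 37.5]
tcp_rot: [-3.132, -0.006, -0.001]
ft_force: [-1.2, -0.6, 2.1]
opening: 0.003
```

>>> arm_command(steps=[{"dx":0,"dy":0,"dz":0.002,"rx":0,"ry":0,"rz":0,"claw":1},{"dx":0,"dy":0,"dz":0.002,"rx":0,"ry":0,"rz":0,"claw":1},{"dx":0,"dy":0,"dz":0.002,"rx":0,"ry":0,"rz":0,"claw":1}])

```text
t: 7.38
eef_pos: [531.3, 350.9, 32.9]
tcp_rot: [-3.132, -0.006, -0.001]
ft_force: [-0.3, -0.8, 3.0]
opening: 0.005
```

>>> arm_command(steps=[{"dx":0,"dy":0,"dz":0.001,"rx":0,"ry":0,"rz":0,"claw":1},{"dx":0,"dy":0,"dz":0.0008,"rx":0,"ry":0,"rz":0,"claw":1}])

```text
t: 7.62
eef_pos: [531.3, 350.9, 31.3]
tcp_rot: [-3.132, -0.006, -0.001]
ft_force: [-1.4, -1.6, 10.1]
opening: 0.001
```

>>> arm_command(steps=[{"dx":0,"dy":0,"dz":-0.01,"rx":0,"ry":0,"rz":0,"claw":1},{"dx":0,"dy":0,"dz":-0.03,"rx":0,"ry":0,"rz":0,"claw":1},{"dx":0,"dy":0,"dz":-0.05,"rx":0,"ry":0,"rz":0,"claw":1},{"dx":-0.01,"dy":0.05,"dz":-0.01,"rx":0,"ry":0,"rz":0,"claw":1},{"dx":-0.01,"dy":0.07,"dz":0,"rx":0,"ry":0,"rz":0,"claw":1},{"dx":-0.01,"dy":0.07,"dz":0,"rx":0,"ry":0,"rz":0,"claw":1},{"dx":-0.01,"dy":0.07,"dz":0,"rx":0,"ry":0,"rz":0,"claw":1},{"dx":0,"dy":0.07,"dz":0,"rx":0,"ry":0,"rz":0,"claw":1},{"dx":0,"dy":0.07,"dz":0,"rx":0,"ry":0,"rz":0,"claw":1},{"dx":0,"dy":0,"dz":0,"rx":0,"ry":0,"rz":0,"claw":1}])

```text
t: 8.88
eef_pos: [499.4, 21.9, 113.2]
tcp_rot: [-3.131, -0.013, 0.001]
ft_force: [-0.3, 0.3, 0.4]
opening: 0.008
```

```bash
python3 - <<'E'
from h import *
s=env.state();print(s['eef_pos'],s['ft_force'])
c=cal('top');im,d=env.read_camera('top');W=world('top',c,d)
S=W[165:235,205:250].reshape(-1,3)
m=(abs(S[:,0]-530.5)<9)&(abs(S[:,1]-350.7)<15);print('cup key z',np.median(S[m],0),m.sum())
E
```

```text
[499.36197507  21.90168986 113.22213784] [-0.30021525  0.25103206  0.40498891]
cup key z [530.32038403 351.61954512  30.31188237] 83
```

The cup key is down, reading 30.3 mm. Next is the boat.

>>> arm_command(steps=[{"dx":-0.002,"dy":0.034,"dz":0.01,"rx":0,"ry":0,"rz":0,"claw":1},{"dx":-0.001,"dy":0.002,"dz":0.03,"rx":0,"ry":0,"rz":0,"claw":1},{"dx":0,"dy":0,"dz":0.03,"rx":0,"ry":0,"rz":0,"claw":1},{"dx":0,"dy":0,"dz":0.01,"rx":0,"ry":0,"rz":0,"claw":1},{"dx":0,"dy":0,"dz":0,"rx":0,"ry":0,"rz":0,"claw":1}])

```text
t: 9.55
eef_pos: [499.4, -0.1, 48.9]
tcp_rot: [-3.131, -0.017, 0.008]
ft_force: [-0.2, 0.4, 0.2]
opening: 0.001
```

>>> arm_command(steps=[{"dx":-0.0035,"dy":0.008,"dz":0.004,"rx":0,"ry":0,"rz":0,"claw":1},{"dx":0,"dy":0,"dz":0.003,"rx":0,"ry":0,"rz":0,"claw":1},{"dx":0,"dy":0,"dz":0.002,"rx":0,"ry":0,"rz":0,"claw":1},{"dx":0,"dy":0,"dz":0.002,"rx":0,"ry":0,"rz":0,"claw":1},{"dx":0,"dy":0,"dz":0.002,"rx":0,"ry":0,"rz":0,"claw":1}])

```text
t: 10.18
eef_pos: [497.6, -6.4, 39.7]
tcp_rot: [-3.131, -0.02, 0.009]
ft_force: [-0.0, 0.7, 0.4]
opening: 0.005
```

>>> arm_command(steps=[{"dx":0,"dy":0,"dz":0.002,"rx":0,"ry":0,"rz":0,"claw":1},{"dx":0,"dy":0,"dz":0.002,"rx":0,"ry":0,"rz":0,"claw":1},{"dx":0,"dy":0,"dz":0.002,"rx":0,"ry":0,"rz":0,"claw":1},{"dx":0,"dy":0,"dz":0.0015,"rx":0,"ry":0,"rz":0,"claw":1}])

```text
t: 10.68
eef_pos: [497.7, -6.4, 33.6]
tcp_rot: [-3.131, -0.02, 0.009]
ft_force: [-0.3, -1.0, 3.0]
opening: 0.005
```

>>> arm_command(steps=[{"dx":0,"dy":0,"dz":0.0015,"rx":0,"ry":0,"rz":0,"claw":1},{"dx":0,"dy":0,"dz":0.001,"rx":0,"ry":0,"rz":0,"claw":1},{"dx":0,"dy":0,"dz":0.0006,"rx":0,"ry":0,"rz":0,"claw":1}])

```text
t: 11.05
eef_pos: [497.8, -6.4, 31.2]
tcp_rot: [-3.131, -0.02, 0.009]
ft_force: [-3.9, -0.8, 14.3]
opening: 0.006
```

>>> arm_command(steps=[{"dx":0,"dy":0,"dz":-0.01,"rx":0,"ry":0,"rz":0,"claw":1},{"dx":0,"dy":0,"dz":-0.03,"rx":0,"ry":0,"rz":0,"claw":1},{"dx":0,"dy":0,"dz":-0.06,"rx":0,"ry":0,"rz":0,"claw":1},{"dx":0,"dy":0.05,"dz":-0.03,"rx":0,"ry":0,"rz":0,"claw":1},{"dx":0,"dy":0.07,"dz":0,"rx":0,"ry":0,"rz":0,"claw":1},{"dx":0,"dy":0.07,"dz":0,"rx":0,"ry":0,"rz":0,"claw":1},{"dx":0,"dy":0.07,"dz":0,"rx":0,"ry":0,"rz":0,"claw":1},{"dx":0,"dy":0.05,"dz":0,"rx":0,"ry":0,"rz":0,"claw":1},{"dx":0,"dy":0,"dz":0,"rx":0,"ry":0,"rz":0,"claw":1}])

```text
t: 12.18
eef_pos: [498.8, -262.9, 138.6]
tcp_rot: [-3.134, -0.023, 0.011]
ft_force: [0.7, 0.2, -0.4]
opening: 0.0
```

```bash
python3 - <<'E'
from h import *
s=env.state();print(s['eef_pos'],s['ft_force'])
c=cal('top');im,d=env.read_camera('top');W=world('top',c,d)
for n,x,y in [('tin',529,151),('cup',530.5,350.7),('boat',496.5,-6)]:
    S=W[165:250,200:400].reshape(-1,3)
    m=(abs(S[:,0]-x)<9)&(abs(S[:,1]-y)<15);print(n,np.median(S[m],0),m.sum())
im0=np.load('top0.npz')['im']
cv2.imwrite('pics/end.png',np.vstack([im[50:280],cv2.absdiff(im,im0)[50:280]*2])[...,::-1])
E
```

```text
[ 498.84705181 -262.93660214  138.58257134] [ 0.68774237  0.19456167 -0.37605736]
tin [529.04796278 150.85325532  30.32155211] 90
cup [530.39384671 349.84874726  30.44396511] 83
boat [496.09488732  -5.77424999  30.56951883] 89
```

View pics/end.png

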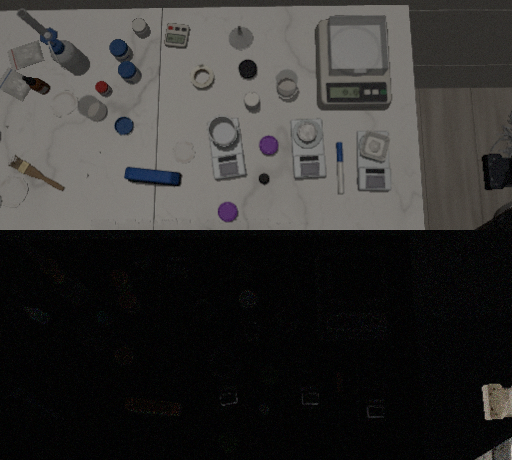

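In the difference image only the outlines of the three keys changed: (228,398), (310,398) and (375,411). The vessels and bystanders are unmoved, and the arm is clear at the right.

```bash
python3 -c "
from h import *
print(env.job_done())"
```

```text
the job is handed in; nothing more can be done
None
```

I pressed all three keys down to their stops with shut fingertips, in the order tin, cup, boat, and handed the job in at about 12 s of the 48 s allowed. No verdict is reported.

- **Forces:** the highest contact force I read was 10 N on the tin's key, 10 N on the cup's and 14 N on the boat's. These are end-of-call readings, so short peaks between them would not show.
- **Keys:** after pressing, the top camera's depth puts the key tops at 30.3, 30.4 and 30.6 mm, from about 37 mm before. That is about 0.5 mm below the nominal 31 mm, within the calibration error.
- **Everything else:** comparing the before and after pictures from the top camera, only the keys changed. The vessels and bystanders look unmoved, and the arm stood clear of everything at hand-in.

No check failed or disagreed. The first move call was refused because I left some fields out of its rows, and the arm did not move.

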